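# Lay a culture flask on the narrow sloping rest

## Robot

A 6-joint arm with a two-finger parallel gripper is mounted at the origin on the work surface. World frame = base frame: x ahead of the robot, y to its left, z up, the work surface at z = 0. Lengths are in mm, angles in rad, forces in N, time in s.
With the tool pointing down it reaches from about 275 to 1000 mm from the base axis. Payload 8.4 kg.
Tool frame: the origin (TCP) lies on the centre line of the jaws, within the pads' length; the fingertips stand 25 mm ahead of it and the grasp point (between the pads) lies 6 mm ahead of it; z points along the fingers, x is the direction in which the jaws open and shut, and the axes are right-handed (so a half turn about z gives the same grasp; the last joint's range is limited). The gripper opens to 85 mm and grips with 20 to 120 N. Pads are 22 mm wide; open, the fingers measure 114 mm over their backs; the gripper's body (76 mm by 85 mm) begins 54 mm behind the grasp point. The pads swing forward as they close: fully open they stand 13 mm farther back than shut.
Start: joints at [1.1, 0.353, 1.633, -0, 1.155, -0.002], TCP at [282.384, 557.573, 256.281] pointing down, gripper open.
Joint ranges: [-2.63, 2.63], [-0.92, 2.1], [0.06, 2.66], [-1.3, 4.44], [0, 2.69], [-3.02, 3.02]. Speed limits (rad/s): [2.22, 2.22, 2.79, 3.14, 3.14, 3.14].

## Interface

Orientations are given as [roll, pitch, yaw] about the fixed x, y, z axes, in that order (R = Rz(yaw) Ry(pitch) Rx(roll)).
In Python, from rig import r gives the robot as it stands. The module is installed in compiled form; this text tells all that it offers.
- The arm moves only by the tool jog_arm, never from a script. Its argument "deltas" is a list of rows, each an object with "gripper": the gripper command: -1 is fully open, 1 is shut, values between are in proportion; "translation": the shift along the world's x, y, z in units of 10 cm (1.0 is 10 cm), a list of three; "dr": the turn, a rotation vector about the world's x, y, z in units of pi/2 rad (1.0 is pi/2 rad), a list of three. In form: [{"gripper": gripper, "translation": [x, y, z], "dr": [wx, wy, wz]}, ...]. A call has 1 to 12 rows; each row shifts and turns the commanded pose from where the row before left it; what a row does not reach is not made up. A row lasts 1/12 s, in which the tool goes at most 41.7 mm and 7.16 degrees, less where a joint would pass 70% of its speed; a pose out of reach is approached as far as the arm can. A call with a number of a shift or a turn outside -1 to 1 is refused whole. A call with a gripper value outside its range is refused whole. The fingers move at their own pace and stop on an object; "squeeze" is the grip in N (left out, the last holds). Time passes only in rows, so rows that do not move let the fingers close. It gives the time, the measured TCP pose, the force and the opening at its end, in the units of the state.
- r.sense(): the state, without advancing time (a new reading comes with each control period).
- r.grab_frame(name): name is "scene" or "side" or "wrist"; returns the picture (400x640x3 uint8, blue, green, red); there is no depth.
- r.calibration(name): a dict with "mtx" (3x3 intrinsics, pixels), "k1" (the pictures are not rectified: a ray, as slopes to the right and down, at radius r is drawn at 1 + k1 r^2 times it, then the intrinsics apply), "world_from_camera" (4x4, takes a point from camera to world coordinates). Camera axes: x right, y down, z forward; pixel columns grow to the right and rows downward; lengths in mm; the calibration is good to about 2 mm. A picture is of the moment at which its call begins: read the wrist's pose just before it. calibration takes no time and is no camera call; for the wrist camera it gives the pose at the moment of the call.
- r.sign_off(): hands the job in, once; it reports no verdict.
The state is a dict: "clock": time; "qpos": joint angles; "qvel": joint speeds; "joint_efforts": joint torques, N m; "eef_pos": TCP position; "tcp_rot": TCP orientation; "contact_force": force on the tool from outside, world axes, zero at the start; "wrist_torque": the same for the moment, N m; "opening": opening from 0.0 (shut) to 1.0 (fully open).
Only numpy, scipy, OpenCV 4.12 (cv2) and the standard library are available. Lean on these libraries where they do the work, as an engineer would, in place of code of your own. Each camera call takes 0.05 s, during which the arm holds its last target. There are 200 camera calls.

## Task

Pick up the flat culture flask and lay it on the narrow sloping rest with its cap end uphill, flat on the rest, straight along it and centred, its base end resting against the sprung foot bar. The bar has been clamped anywhere along the lower part of the slope, so feel for it: touch it lightly, never pushing it to the end of its springs, and set the flask down gently without dropping it. Let go, and leave the other loose things on the bench where they are.

Things in the scene. Friction and masses are not known exactly. Their poses are not given: they have to be found in the camera images.
- flask: translucent flat culture flask lying on a broad face: body 92 x 52 x 28 mm (along x, y, z), shoulder, neck and white screw cap beyond its +x end, 134 mm long in all, 100 to 210 g. Origin: underside, middle of the 92 mm body (base end 46 mm along -x, cap end 88 mm along +x). z points up through the thickness. Grip across the 52 mm width
- flask_cap (a point): centre of the outer face of the flask's cap (88 mm along the flask's x, 14 mm above its underside); axes as the flask
- flask_heel (a point): middle of the lower edge of the flask's flat base end (46 mm along the flask's -x); axes as the flask
- deck: narrow sloping grey plastic-faced strip of the fixed rest, 190 mm long, only 40 mm wide (narrower than the flask), sloping 0.42 rad (24 degrees). Origin: middle of the lower end of its upper face, 70 mm above the bench. x points up the slope, y across, z is the face's normal. Stands on posts on a base plate 180 x 100 x 12 mm; beside it only the foot bar's carrier, below the face
- carrier: side rails under the deck's edges that carry the foot bar. Origin and axes as the deck's: they do NOT tell where the bar is. The aluminium bar lies across the deck (60 mm long, 10 mm thick, top 13 mm above its face), clamped with its uphill face, where the flask rests, anywhere 15 to 60 mm up from the deck's lower end. Not measured: find it by touch or sight
- bottle: bystander: glass reagent bottle, 62 mm across, 140 mm high, origin under its centre
- beaker: bystander: glass beaker, 68 mm across, 95 mm high, origin under its centre
- jar: bystander: white plastic jar, 68 mm across, 90 mm high, origin under its centre
- dishes: bystander: stack of three culture dishes, 90 mm across, 44 mm high, origin under its centre
- tipbox: bystander: white pipette-tip box 120 x 85 x 55 mm, origin under its centre
- marker: bystander: marker pen 140 mm long, 16 mm thick, lying along its x, origin under its middle
- footbar (a joint): how far the sprung, damped foot bar is pushed downhill from its rest, in m: 0 untouched wherever it is clamped, 0.008 at the end of its springs (about 0.9 N per mm)
Mind the look-alikes: they are no part of the job. Leave any brown look-alike of the flask alone. What is shaped like the part that bears deck but turquoise is not meant.

How it is judged (in metres and radians):
At the end, for the whole second after the job is handed in: The flask lies at rest flat on the deck (z within 0.07 rad of its normal, heel under 4 mm above it), cap uphill, along it within 0.14 rad, centred within 9 mm, its base end bearing on the foot bar (contact force over 0.05 N; heel 6 to 65 mm up the deck) (contact force between flask and carrier above 0.05 N and contact force between flask and deck above 0.3 N and angle between the z axis of flask and the z axis of deck, either way round below 0.07 rad and angle between the x axis of flask and the x axis of deck, either way round below 0.14 rad and y of flask in the frame of deck between -0.009 and 0.009 m and z of flask_heel in the frame of deck below 0.004 m and x of flask_heel in the frame of deck between 0.006 and 0.065 m and x of flask_cap in the frame of deck above 0.12 m and linear speed of flask below 0.02 m/s); the robot touches nothing.
It fails at once if the flask is rammed onto the rest (over 80 N) (contact force between flask and deck above 80 N).
It fails at once if the flask is dropped or tossed (moves faster than 0.3 m/s while no finger touches it) (linear speed of flask above 0.3 m/s and contact force between flask and the fingers below 0.05 N).
It fails at once if the foot bar is pushed to the end of its springs (over 7 mm) (value of joint footbar above 0.007 m).
It fails at once if a bystander is shifted more than 25 mm (distance of any of bottle, beaker, jar, dishes, tipbox, marker from where it was at the start of the episode above 0.025 m).
It also fails if it takes over 48 s, if anything falls off the work surface, if the arm or the gripper's body presses on something with over 40 N, if the wrist force passes 120 N, or if a joint passes its speed limit or range.

## Working session

There is one attempt and no reset: what is moved stays moved. The work goes in short steps, Python scripts to look and compute and a tool call to move; the robot and the scene stay as the last step left them, time stands still between calls to the robot, and variables do not carry over. Pictures are saved under pics/ and viewed, about 8 in all and at most 12, crops included, and the job is handed in when it is done.

Besides the shell and the picture viewer there is one more tool, called after "Request:" in YAML: its name, and indented under it one key for each argument. jog_arm: Moves the arm, as the interface text tells. Shifts and turns lie within -1 to 1; 1 stands for 10 cm of shift or pi/2 rad of turn. Its arguments: {"type":"object","properties":{"deltas":{"type":"array"},"squeeze":{"type":"number"}},"required":["deltas"]}

```bash
mkdir -p pics
cat > h.py <<'E'
from rig import r
import numpy as np, cv2
def shot(n,f):
    c=r.calibration(n); im=np.array(r.grab_frame(n)); cv2.imwrite('pics/'+f+'.png',im); np.savez('pics/'+f+'.npz',K=c['mtx'],k1=c['k1'],T=c['world_from_camera']); return im
def load(f): d=np.load('pics/'+f+'.npz'); return d['K'],float(d['k1']),d['T']
def ray(f,u,v):
    K,k1,T=load(f); d=np.array([k1,0,0,0,0]) 
    p=cv2.undistortPointsIter(np.array([[[u,v]]],float),K,d,None,None,(3,50,1e-10))[0,0]
    D=T[:3,:3]@np.array([p[0],p[1],1]); return T[:3,3],D/np.linalg.norm(D)
def atz(f,u,v,z): o,d=ray(f,u,v); return o+d*(z-o[2])/d[2]
def tri(*obs):
    A=np.zeros((3,3));b=np.zeros(3);L=[]
    for f,u,v in obs:
        o,d=ray(f,u,v);P=np.eye(3)-np.outer(d,d);A+=P;b+=P@o;L.append((o,d))
    x=np.linalg.solve(A,b); return x,[float(np.linalg.norm(np.cross(x-o,d))) for o,d in L]
def proj(f,X):
    K,k1,T=load(f); X=np.atleast_2d(np.array(X,float)); C=np.linalg.inv(T); p=X@C[:3,:3].T+C[:3,3]
    return cv2.projectPoints(p.reshape(-1,1,3),np.zeros(3),np.zeros(3),K,np.array([k1,0,0,0,0.]))[0].reshape(-1,2)
E
python3 - <<'E'
from h import *
for n in('scene','side','wrist'): shot(n,n+'0'); print(n,load(n+'0')[2].round(2).tolist(), load(n+'0')[0][0,0],load(n+'0')[1])
print(r.sense())
E
```

```text
scene [[0.62, 0.61, -0.49, 1280.23], [0.78, -0.48, 0.39, -643.33], [0.0, -0.62, -0.78, 1234.97], [0.0, 0.0, 0.0, 1.0]] 441.1821919256696 0.005829250116269376
side [[0.73, -0.44, 0.52, -241.31], [-0.68, -0.47, 0.56, -925.04], [-0.0, -0.76, -0.65, 1106.67], [0.0, 0.0, 0.0, 1.0]] 511.6443810743009 -0.09513990662308273
wrist [[0.45, 0.85, 0.28, 208.68], [0.89, -0.43, -0.15, 595.03], [-0.0, 0.32, -0.95, 373.39], [0.0, 0.0, 0.0, 1.0]] 317.2627492475921 -0.058672470086030826
{'clock': 0.15, 'qpos': array([ 1.09957423e+00,  3.53470636e-01,  1.63394979e+00, -1.71124992e-05,
        1.15518804e+00, -2.40921084e-03]), 'qvel': array([-8.04680312e-05, -7.57443892e-04, -1.57430587e-03,  1.98241513e-04,
       -1.21895450e-04, -3.59308308e-04]), 'joint_efforts': array([-7.24179954e-04, -6.05635142e+01, -3.42340064e+01,  9.65784398e-05,
        6.25164073e-03,  3.90170464e-05]), 'eef_pos': array([282.25401591, 557.27089759, 255.75141401]), 'tcp_rot': array([3.14157945e+00, 1.01585048e-03, 1.10199035e+00]), 'contact_force': array([-0.64110784,  0.10545566, -0.44926419]), 'wrist_torque': array([ 0.00739438,  0.01436572, -0.01403488]), 'opening': 1.000248583810623}
```

View pics/scene0.png

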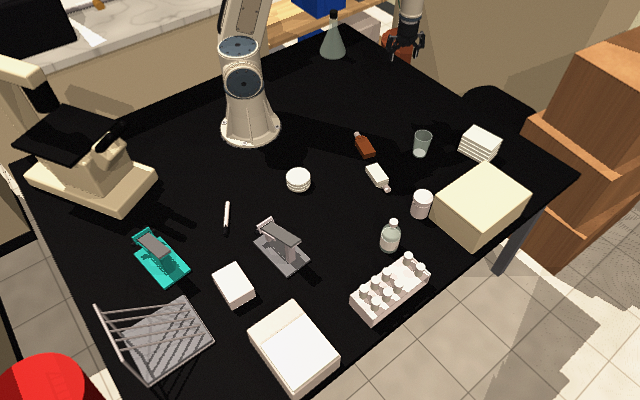

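View pics/side0.png

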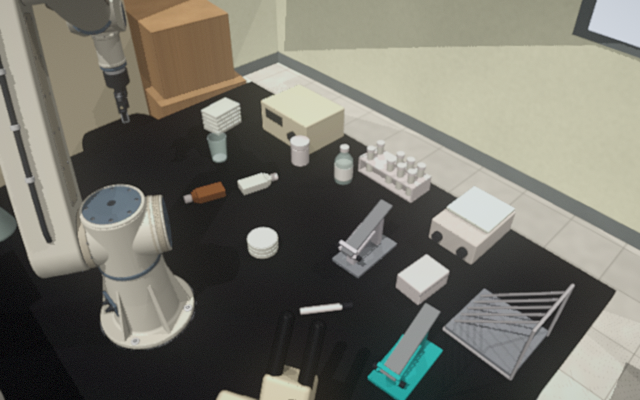

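Scene view: the translucent flask with a white cap is at scene (377,177) / side (258,183). Its look-alike is the brown flask at scene (365,146) / side (207,193). The grey rest is at scene (282,245) / side (367,240), and the turquoise one, not meant, is at scene (160,257) / side (405,350). I choose the translucent flask and the grey rest, and check both in one close crop.

Run:
```python
import cv2,numpy as np
a=cv2.imread('pics/scene0.png');b=cv2.imread('pics/side0.png')
def c(i,x,y,w,h,s): return cv2.resize(i[y:y+h,x:x+w],None,fx=s,fy=s,interpolation=cv2.INTER_CUBIC)
# 400x300 tiles
t=[c(a,350,155,50,37.__int__(),8)[:296],c(b,230,160,50,37,8)[:296],c(a,242,210,80,60,5)[:296],c(b,325,195,80,80,5)[:400]]
top=np.hstack(t[:2]); l=np.vstack([t[2],np.zeros((4,400,3),np.uint8)])
bot=np.hstack([l,cv2.resize(t[3],(400,400))[50:350]])
cv2.imwrite('pics/c1.png',np.vstack([top,bot]))
```

```text
File "<stdin>", line 5
    t=[c(a,350,155,50,37.__int__(),8)[:296],c(b,230,160,50,37,8)[:296],c(a,242,210,80,60,5)[:296],c(b,325,195,80,80,5)[:400]]
                        ^
SyntaxError: invalid decimal literal
```

Run:
```python
import cv2,numpy as np
a=cv2.imread('pics/scene0.png');b=cv2.imread('pics/side0.png')
def c(i,x,y,w,h,s): return cv2.resize(i[y:y+h,x:x+w],None,fx=s,fy=s,interpolation=cv2.INTER_CUBIC)
top=np.hstack([c(a,350,155,50,37,8),c(b,230,160,50,37,8)])
bot=np.hstack([c(a,242,211,80,60,5),c(b,325,198,80,80,5)[:300]])
cv2.imwrite('pics/c1.png',np.vstack([top,bot]))
```

```text
(no output)
```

View pics/c1.png

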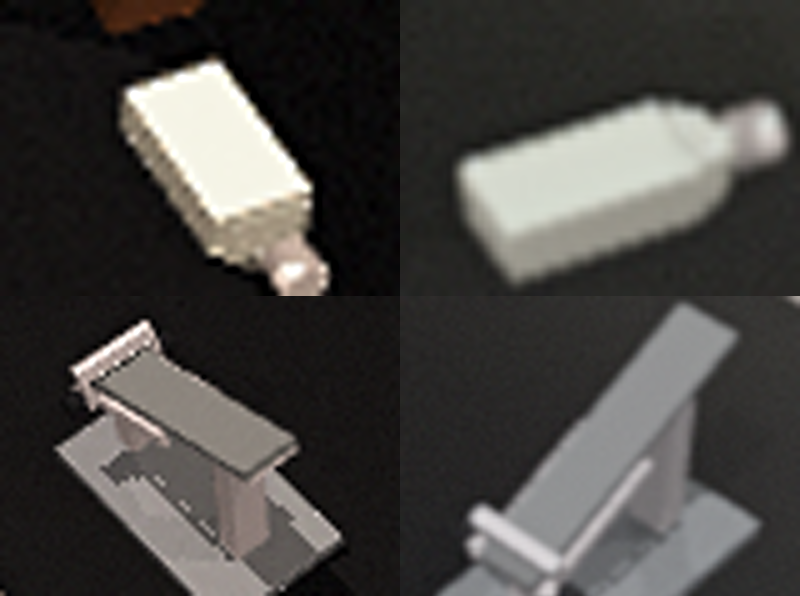

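The crop confirms it: a translucent flask with a white cap (cap towards lower right in scene), and the grey strip with the bar at its lower end, nearer the robot. Now fit the poses.

```bash
cat > fit.py <<'E'
from h import *
from scipy.optimize import least_squares
def sc(X,Y,x0,y0,s): return (x0+(X+.5)/s-.5, y0+(Y+.5)/s-.5)
def fit(obs,model,p0):
    def f(p): return np.concatenate([(proj(n,model(p,k))[0]-np.array(uv)) for n,k,uv in obs])
    s=least_squares(f,p0,loss='soft_l1',x_scale=[10]*3+[.1]+[10]*(len(p0)-4)); print(s.x.round(3)); print(f(s.x).reshape(-1,2).round(1).tolist()); return s.x
def flask(p,k):
    c,s=np.cos(p[3]),np.sin(p[3]); return np.array([p[0]+c*k[0]-s*k[1],p[1]+s*k[0]+c*k[1],p[2]+k[2]])
A=.42
def deck(p,k):
    c,s=np.cos(p[3]),np.sin(p[3]); x=k[0]; 
    if x=='bar': x=p[4]
    if x=='bar-': x=p[4]-10
    X=np.cos(A)*x-np.sin(A)*k[2]; Z=np.sin(A)*x+np.cos(A)*k[2]
    return np.array([p[0]+c*X-s*k[1],p[1]+s*X+c*k[1],p[2]+Z])
E
cat > f1.py <<'E'
from fit import *
S=lambda X,Y:sc(X,Y,350,155,8); D=lambda X,Y:sc(X-400,Y,230,160,8)
# flask y+ is left of cap direction
o=[('scene0',(-46,-26,28),S(123,97)),('scene0',(-46,26,28),S(216,60)),('scene0',(46,26,28),S(310,187)),('scene0',(46,-26,28),S(215,222)),
('scene0',(88,0,14),S(302,275)),('side0',(88,0,14),D(783,130)),
('side0',(-46,26,28),D(460,160)),('side0',(-46,-26,28),D(512,238)),('side0',(-46,-26,0),D(517,283)),('side0',(46,26,28),D(645,100))]
fit(o,flask,[600,300,0,.5])
S=lambda X,Y:sc(X,Y-296,242,211,5); D=lambda X,Y:sc(X-400,Y-296,325,198,5)
o=[('scene0',(190,-20,0),S(250,474)),('scene0',(190,20,0),S(299,437)),('side0',(190,20,0),D(684,302)),('side0',(190,-20,0),D(739,335)),
('side0',('bar-',30,13),D(473,517)),('side0',('bar',30,13),D(483,506)),('side0',('bar',-30,13),D(566,556)),
('scene0',('bar-',-30,13),S(72,370)),('scene0',('bar-',30,13),S(149,322)),('scene0',('bar',30,13),S(158,340))]
fit(o,deck,[600,0,70,-.3,40])
for k in [(600,200,0)]: pass
E
python3 f1.py
```

```text
[ 5.29724e+02  2.21003e+02  5.90000e-02 -2.43000e-01]
[[-0.4, -1.2], [0.0, -0.6], [0.4, -0.2], [-0.1, -0.2], [0.5, 1.4], [-1.0, 0.1], [0.4, 0.8], [-0.1, -0.5], [0.0, 0.3], [1.9, 0.2]]
[ 4.93671e+02 -2.55264e+02  6.70390e+01  5.60000e-02  2.10340e+01]
[[-0.5, 0.5], [0.1, 0.4], [-0.3, -0.0], [-0.3, -0.4], [-0.0, 0.1], [0.2, -0.4], [-0.1, 0.2], [0.4, 0.5], [-0.1, 0.2], [-0.3, -2.4]]
```

Request:
jog_arm:
  deltas:
    - {"gripper": -1,"translation": [0.207,-0.28,-0.03],"dr": [0,0,0.012]}
    - {"gripper": -1,"translation": [0.207,-0.28,-0.03],"dr": [0,0,0.012]}
    - {"gripper": -1,"translation": [0.207,-0.28,-0.03],"dr": [0,0,0.012]}
    - {"gripper": -1,"translation": [0.207,-0.28,-0.03],"dr": [0,0,0.012]}
    - {"gripper": -1,"translation": [0.207,-0.28,-0.03],"dr": [0,0,0.012]}
    - {"gripper": -1,"translation": [0.207,-0.28,-0.03],"dr": [0,0,0.012]}
    - {"gripper": -1,"translation": [0.207,-0.28,-0.03],"dr": [0,0,0.012]}
    - {"gripper": -1,"translation": [0.207,-0.28,-0.03],"dr": [0,0,0.012]}
    - {"gripper": -1,"translation": [0.207,-0.28,-0.03],"dr": [0,0,0.012]}
    - {"gripper": -1,"translation": [0.207,-0.28,-0.03],"dr": [0,0,0.012]}
    - {"gripper": -1,"translation": [0.207,-0.28,-0.03],"dr": [0,0,0.012]}
    - {"gripper": -1,"translation": [0.207,-0.28,-0.03],"dr": [0,0,0.012]}

```text
clock: 1.15
eef_pos: [531.5, 220.0, 220.0]
tcp_rot: [-3.141, 0.0, 1.329]
contact_force: [-0.5, 0.4, 0.4]
opening: 1.0
```

Request:
jog_arm:
  deltas:
    - {"gripper": -1,"translation": [0,0,0],"dr": [0,0,0]}
    - {"gripper": -1,"translation": [0,0,0],"dr": [0,0,0]}
    - {"gripper": -1,"translation": [0,0,0],"dr": [0,0,0]}

```text
clock: 1.4
eef_pos: [530.5, 221.5, 220.0]
tcp_rot: [-3.141, 0.0, 1.327]
contact_force: [0.3, 0.8, 0.5]
opening: 1.0
```

Run:
```python
from h import *
print({k:r.sense()[k] for k in('clock','eef_pos','tcp_rot','qpos','contact_force')})
im=shot('wrist','w1'); cv2.imwrite('pics/w1b.png',cv2.resize(im,(800,500),interpolation=cv2.INTER_CUBIC))
```

```text
{'clock': 1.4, 'eef_pos': array([530.51392843, 221.4967965 , 220.02380657]), 'tcp_rot': array([-3.14082681e+00,  1.71635023e-04,  1.32708571e+00]), 'qpos': array([ 3.92728151e-01,  3.13890307e-01,  1.77751487e+00,  3.65416495e-04,
        1.05090542e+00, -9.34539140e-01]), 'contact_force': array([0.33886594, 0.76902762, 0.48652349])}
```

View pics/w1b.png

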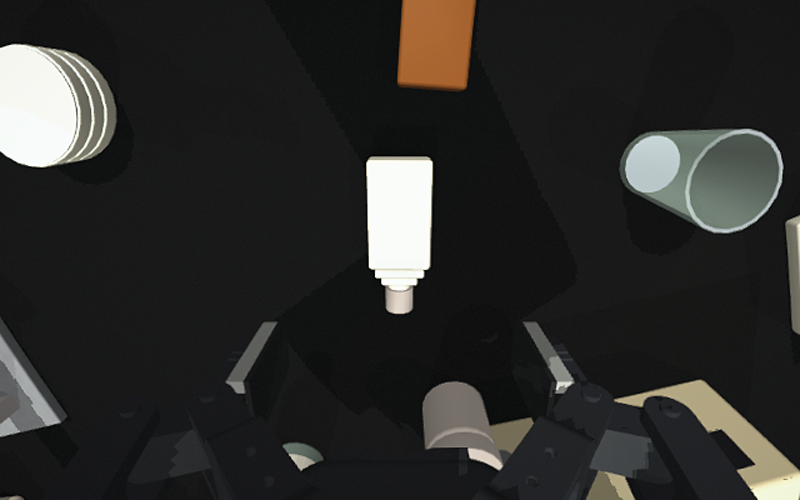

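The wrist view shows the translucent flask upright and centred at (400,213), cap down the picture. The brown one is beyond it at (437,40) and the beaker at (700,180), clear of the jaws. Now refine the fit with this view.

```bash
cat > f2.py <<'E'
from fit import *
W=lambda X,Y:sc(X,Y,0,0,1.25)
o=[('w1',(-46,-26,28),W(366.5,157)),('w1',(-46,26,28),W(432.5,157)),('w1',(46,-26,28),W(369,269)),('w1',(46,26,28),W(430,269)),('w1',(88,0,14),W(399.5,314))]
fit(o,flask,[530,221,0,-.24])
exec(open('f1.py').read().split('\n',1)[1].split('fit(o,flask')[0].replace('o=[','o2=[',1))
fit(o2+o,flask,[530,221,0,-.24])
E
python3 f2.py
```

```text
[ 5.26425e+02  2.22657e+02  2.70800e+00 -2.44000e-01]
[[-0.9, 0.2], [0.9, 0.2], [-0.5, 0.3], [0.5, 0.3], [0.0, -5.8]]
[ 5.27541e+02  2.22350e+02 -5.33000e-01 -2.43000e-01]
[[-0.6, -1.6], [-0.1, -1.0], [0.3, -0.6], [-0.2, -0.6], [0.3, 1.0], [-1.7, 0.3], [-0.3, 1.0], [-0.9, -0.3], [-0.7, 0.5], [1.2, 0.5], [-0.6, 1.1], [0.5, 1.0], [-0.3, 0.1], [0.3, 0.1], [0.1, -6.2]]
```

Request:
jog_arm:
  deltas:
    - {"gripper": -1,"translation": [0.01,0,-0.22],"dr": [0,0,0]}
    - {"gripper": -1,"translation": [0,0,-0.22],"dr": [0,0,0]}
    - {"gripper": -1,"translation": [0,0,-0.22],"dr": [0,0,0]}
    - {"gripper": -1,"translation": [0,0,-0.22],"dr": [0,0,0]}
    - {"gripper": -1,"translation": [0,0,-0.22],"dr": [0,0,0]}
    - {"gripper": -1,"translation": [0,0,-0.22],"dr": [0,0,0]}
    - {"gripper": -1,"translation": [0,0,-0.22],"dr": [0,0,0]}
    - {"gripper": -1,"translation": [0,0,-0.12],"dr": [0,0,0]}
    - {"gripper": -1,"translation": [0,0,-0.1],"dr": [0,0,0]}
    - {"gripper": -1,"translation": [0,0,-0.08],"dr": [0,0,0]}
    - {"gripper": -1,"translation": [0,0,-0.06],"dr": [0,0,0]}
    - {"gripper": -1,"translation": [0,0,0],"dr": [0,0,0]}

```text
clock: 2.45
eef_pos: [531.5, 221.7, 29.8]
tcp_rot: [-3.141, 0.0, 1.328]
contact_force: [0.2, 0.0, -0.4]
opening: 1.003
```

Request:
jog_arm:
  deltas:
    - {"gripper": 1,"translation": [0,0,0],"dr": [0,0,0]}
    - {"gripper": 1,"translation": [0,0,0],"dr": [0,0,0]}
    - {"gripper": 1,"translation": [0,0,0],"dr": [0,0,0]}
    - {"gripper": 1,"translation": [0,0,0],"dr": [0,0,0]}
    - {"gripper": 1,"translation": [0,0,0],"dr": [0,0,0]}
    - {"gripper": 1,"translation": [0,0,0],"dr": [0,0,0]}
    - {"gripper": 1,"translation": [0,0,0],"dr": [0,0,0]}
    - {"gripper": 1,"translation": [0,0,0],"dr": [0,0,0]}
    - {"gripper": 1,"translation": [0,0,0],"dr": [0,0,0]}
  squeeze: 35

```text
clock: 3.2
eef_pos: [532.4, 221.7, 31.2]
tcp_rot: [3.14, -0.001, 1.328]
contact_force: [-1.1, 0.1, 6.0]
opening: 0.598
```

Request:
jog_arm:
  deltas:
    - {"gripper": 1,"translation": [0,0,0.03],"dr": [0,0,0]}
    - {"gripper": 1,"translation": [0,0,0.08],"dr": [0,0,0]}
    - {"gripper": 1,"translation": [0,0,0.15],"dr": [0,0,0]}
    - {"gripper": 1,"translation": [0,0,0.2],"dr": [0,0,0]}
    - {"gripper": 1,"translation": [0,-0.02,0.2],"dr": [0,0,0]}
    - {"gripper": 1,"translation": [0,-0.05,0.2],"dr": [0,0,0]}
    - {"gripper": 1,"translation": [0,-0.08,0.2],"dr": [0,0,0.01]}
    - {"gripper": 1,"translation": [0,-0.12,0.2],"dr": [0,0,0.01]}
    - {"gripper": 1,"translation": [0,-0.15,0.2],"dr": [0,0,0.01]}
    - {"gripper": 1,"translation": [0,-0.2,0.2],"dr": [0,0,0.01]}
    - {"gripper": 1,"translation": [0,-0.24,0.2],"dr": [0,0,0.01]}
    - {"gripper": 1,"translation": [0,-0.27,0.15],"dr": [0,0,0.01]}

```text
clock: 4.2
eef_pos: [531.9, 108.2, 233.6]
tcp_rot: [3.14, -0.001, 1.424]
contact_force: [0.9, 0.3, -1.4]
opening: 0.6
```

Request:
jog_arm:
  deltas:
    - {"gripper": 1,"translation": [0,-0.3,0.1],"dr": [0,0,0.01]}
    - {"gripper": 1,"translation": [0,-0.32,0.05],"dr": [0,0,0.015]}
    - {"gripper": 1,"translation": [0,-0.34,0],"dr": [0,0,0.015]}
    - {"gripper": 1,"translation": [0,-0.34,0],"dr": [0,0,0.015]}
    - {"gripper": 1,"translation": [0,-0.34,0],"dr": [0,0,0.015]}
    - {"gripper": 1,"translation": [0,-0.34,0],"dr": [0,0,0.015]}
    - {"gripper": 1,"translation": [0,-0.34,0],"dr": [0,0,0.015]}
    - {"gripper": 1,"translation": [0,-0.33,0],"dr": [0,0,0.015]}
    - {"gripper": 1,"translation": [0,-0.3,0],"dr": [0,0,0.015]}
    - {"gripper": 1,"translation": [0,-0.25,0],"dr": [0,0,0]}
    - {"gripper": 1,"translation": [0,-0.2,0],"dr": [0,0,0]}
    - {"gripper": 1,"translation": [0,-0.1,0],"dr": [0,0,0]}

```text
clock: 5.2
eef_pos: [531.4, -243.7, 246.7]
tcp_rot: [3.141, 0.001, 1.625]
contact_force: [0.5, 0.1, -0.6]
opening: 0.597
```

Run:
```python
from h import *
im=shot('wrist','w2'); cv2.imwrite('pics/w2b.png',cv2.resize(im,(800,500),interpolation=cv2.INTER_CUBIC))
s=r.sense();print({k:s[k] for k in('clock','eef_pos','tcp_rot','qpos','contact_force','opening')})
```

```text
{'clock': 5.25, 'eef_pos': array([ 531.53081825, -244.16486549,  246.68823952]), 'tcp_rot': array([3.14125311e+00, 1.16830005e-03, 1.62484208e+00]), 'qpos': array([-4.32701560e-01,  3.00208966e-01,  1.73164527e+00, -9.76075052e-04,
        1.10889202e+00, -2.05710921e+00]), 'contact_force': array([-0.02987897, -0.48714048, -0.71527322]), 'opening': 0.6023092937447019}
```

View pics/w2b.png

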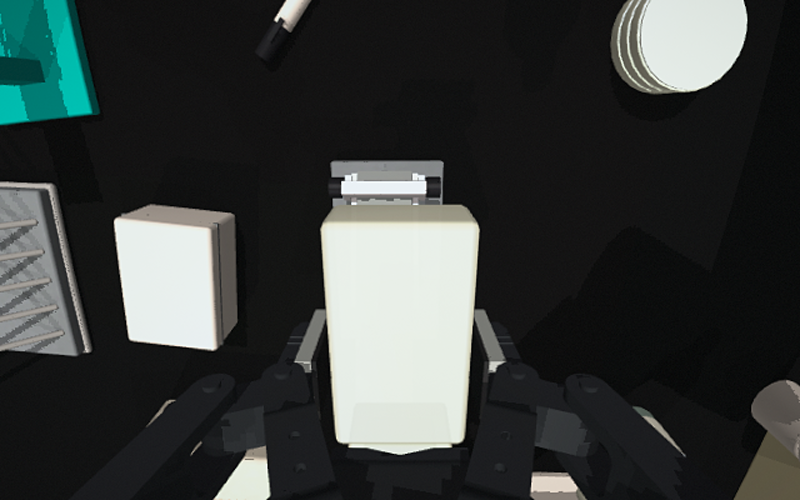

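The flask is held straight and centred in the jaws. The bar's top is at (341..426, 181..195) and the base-plate edge at (331..443, 161). Refit the rest with this view.

```bash
cat > f3.py <<'E'
from fit import *
W=lambda X,Y:sc(X,Y,0,0,1.25)
w=[('w2',('bar-',-30,13),W(341,180.5)),('w2',('bar-',30,13),W(426,180.5)),('w2',('bar',-30,13),W(341,195)),('w2',('bar',30,13),W(426.5,195))]
exec(open('f1.py').read().split('fit(o,flask')[1].split('\n',1)[1].split('fit(o,deck')[0])
p=fit(o+w,deck,[494,-255,70,.056,21])
p=fit(o+w,lambda q,k:deck(np.r_[q[:2],70,q[3:]],k),[494,-255,70,.056,21])
for v in (331.5,443): print(atz('w2',*W(v,161),12).round(1))
b=atz('w2',*W(383.7,195),70+13*np.cos(A)+p[4]*np.sin(A)); print('barC',b.round(1), 'model',deck(p,('bar',0,13)).round(1))
E
python3 f3.py
```

```text
[ 4.93239e+02 -2.56801e+02  6.85880e+01  5.90000e-02  1.87710e+01]
[[-0.9, 0.3], [-0.3, 0.2], [-0.1, -0.2], [-0.1, -0.5], [-0.2, 0.7], [-0.0, 0.2], [-0.3, 0.8], [-0.4, 0.2], [-1.0, -0.1], [-1.2, -2.8], [0.4, 0.7], [0.1, 0.3], [0.3, 0.1], [-0.2, -0.2]]
[ 4.93685e+02 -2.56769e+02  1.23331e+02  5.80000e-02  1.80340e+01]
[[-0.9, 0.2], [-0.3, 0.1], [0.1, -0.6], [0.1, -0.9], [-0.3, 0.4], [-0.1, -0.1], [-0.3, 0.6], [-0.5, -0.1], [-1.1, -0.4], [-1.3, -3.0], [0.2, 0.6], [0.2, 0.3], [0.1, 0.1], [-0.1, -0.2]]
[ 492.7 -305.6   12. ]
[ 487.5 -207.8   12. ]
barC [ 504.9 -256.1   89.2] model [ 504.8 -256.1  142.6]
```

Request:
jog_arm:
  deltas:
    - {"gripper": 1,"translation": [0.025,-0.011,0],"dr": [0.0019,-0.0334,0]}
    - {"gripper": 1,"translation": [0.025,-0.011,-0.02],"dr": [0.0019,-0.0334,0]}
    - {"gripper": 1,"translation": [0.025,-0.011,-0.05],"dr": [0.0019,-0.0334,0]}
    - {"gripper": 1,"translation": [0.025,-0.011,-0.08],"dr": [0.0019,-0.0334,0]}
    - {"gripper": 1,"translation": [0.025,-0.011,-0.1],"dr": [0.0019,-0.0334,0]}
    - {"gripper": 1,"translation": [0.025,-0.011,-0.1],"dr": [0.0019,-0.0334,0]}
    - {"gripper": 1,"translation": [0.025,-0.011,-0.1],"dr": [0.0019,-0.0334,0]}
    - {"gripper": 1,"translation": [0.025,-0.011,-0.1],"dr": [0.0019,-0.0334,0]}
    - {"gripper": 1,"translation": [0,0,-0.1],"dr": [0,0,0.002]}
    - {"gripper": 1,"translation": [0,0,-0.06],"dr": [0,0,0]}
    - {"gripper": 1,"translation": [0,0,-0.03],"dr": [0,0,0]}
    - {"gripper": 1,"translation": [0,0,0],"dr": [0,0,0]}

```text
clock: 6.25
eef_pos: [552.0, -249.6, 171.9]
tcp_rot: [2.723, -0.001, 1.631]
contact_force: [-0.2, 1.0, -1.6]
opening: 0.6
```

Request:
jog_arm:
  deltas:
    - {"gripper": 1,"translation": [0,0,0],"dr": [0,0,0]}
    - {"gripper": 1,"translation": [0,0,0],"dr": [0,0,0]}
    - {"gripper": 1,"translation": [0,0,0],"dr": [0,0,0]}

```text
clock: 6.5
eef_pos: [552.3, -250.3, 172.9]
tcp_rot: [2.721, 0.0, 1.63]
contact_force: [0.4, -0.2, 0.0]
opening: 0.6
```

```bash
cat > st.py <<'E'
from fit import *
from scipy.spatial.transform import Rotation as Ro
def state():
    s=r.sense(); y=.057; Dk=Ro.from_euler('z',y)*Ro.from_euler('y',-A)
    R=Ro.from_euler('xyz',s['tcp_rot']); x=Dk.inv().apply(s['eef_pos']-[493.5,-256.8,70])
    want=Dk*Ro.from_euler('z',np.pi/2)*Ro.from_euler('x',np.pi)
    print('t',s['clock'],'tcp',s['eef_pos'].round(1),'deckframe',x.round(1),'rot err world',(want*R.inv()).as_rotvec().round(4),'F deck',Dk.inv().apply(s['contact_force']).round(2),'open',round(s['opening'],3)); print(Dk.as_matrix().round(3).tolist())
E
python3 - <<'E'
from st import *
state()
a=shot('wrist','w3');b=shot('side','s3');c=shot('scene','sc3')
cv2.imwrite('pics/m3.png',np.vstack([cv2.resize(a,(640,400))[60:300],np.hstack([cv2.resize(b[190:290,310:410],(320,320),interpolation=2),cv2.resize(c[190:290,230:330],(320,320),interpolation=2)])]))
E
```

```text
t 6.5 tcp [ 552.3 -250.3  172.9] deckframe [95.9  3.1 69.9] rot err world [ 0.0001  0.001  -0.0025] F deck [ 0.36 -0.27 -0.12] open 0.6
[[0.912, -0.057, -0.407], [0.052, 0.998, -0.023], [0.408, 0.0, 0.913]]
```

View pics/m3.png

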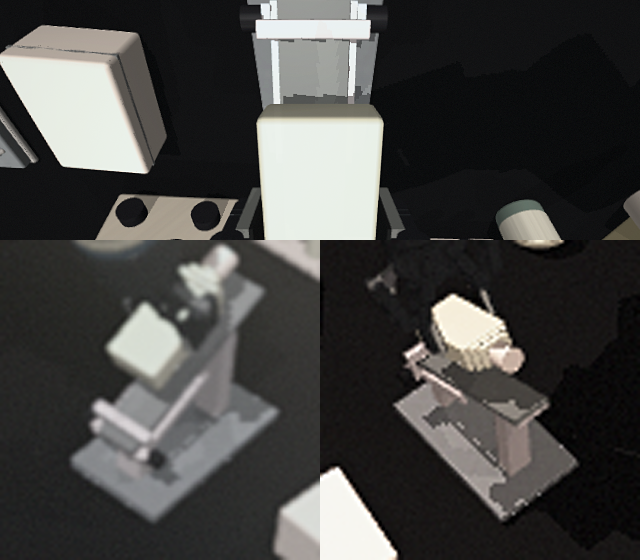

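The wrist view shows the bar with its uphill top edge at about v=100 (u 256–369, centre 313). The flask, centred at u 320, is about 3 mm to +y of it, which agrees with the state. The side and scene insets show the flask tilted parallel above the deck, cap uphill.

Run:
```python
from st import *
g=cv2.cvtColor(cv2.imread('pics/w3.png'),cv2.COLOR_BGR2GRAY)
print(g[70:110,300].tolist()); print(g[90,245:380].tolist())
Dk=(Ro.from_euler('z',.057)*Ro.from_euler('y',-A)).as_matrix(); o0=np.array([493.5,-256.8,70])
def pl(u,v,z):
    o,d=ray('w3',u,v); o=Dk.T@(o-o0); d=Dk.T@d; return (o+d*(z-o[2])/d[2]).round(1)
for u,v,z in[(256,99.5,13),(369,99.5,13),(313,79,13),(272,120,0),(357,120,0),(313,101,6)]: print(u,v,pl(u,v,z))
```

```text
[153, 153, 152, 152, 153, 152, 153, 153, 148, 151, 231, 241, 239, 239, 239, 239, 239, 239, 239, 239, 239, 239, 239, 239, 239, 239, 241, 236, 179, 149, 159, 159, 158, 158, 159, 158, 158, 159, 158, 158]
[24, 22, 22, 22, 24, 23, 22, 20, 20, 12, 115, 230, 243, 240, 239, 239, 239, 239, 239, 239, 239, 239, 239, 239, 239, 239, 239, 239, 239, 239, 239, 239, 239, 239, 239, 239, 239, 239, 239, 239, 239, 239, 239, 239, 239, 239, 239, 239, 239, 239, 239, 239, 239, 239, 239, 239, 239, 239, 239, 239, 239, 239, 239, 239, 239, 239, 239, 239, 239, 239, 239, 238, 236, 236, 236, 236, 236, 236, 236, 236, 236, 236, 235, 235, 235, 237, 238, 239, 239, 239, 239, 239, 239, 239, 239, 239, 239, 239, 239, 239, 239, 239, 239, 239, 239, 239, 239, 239, 239, 239, 239, 239, 239, 238, 239, 238, 239, 238, 239, 239, 238, 238, 239, 241, 225, 73, 12, 20, 20, 20, 19, 20, 19, 22, 22]
256 99.5 [ 18.3 -30.3  13. ]
369 99.5 [18.2 29.6 13. ]
313 79 [ 8.  -0.1 13. ]
272 120 [ 30.2 -24.2   0. ]
357 120 [30.1 25.1  0. ]
313 101 [19.4 -0.2  6. ]
```

Request:
jog_arm:
  deltas:
    - {"gripper": 1,"translation": [0.006,-0.005,-0.03],"dr": [0,0,0]}
    - {"gripper": 1,"translation": [0.012,-0.005,-0.06],"dr": [0,0,0]}
    - {"gripper": 1,"translation": [0.015,-0.005,-0.075],"dr": [0,0,0]}
    - {"gripper": 1,"translation": [0.015,-0.005,-0.075],"dr": [0,0,0]}
    - {"gripper": 1,"translation": [0.012,-0.005,-0.06],"dr": [0,0,0]}
    - {"gripper": 1,"translation": [0.007,-0.003,-0.043],"dr": [0,0,0]}
    - {"gripper": 1,"translation": [0,0,0],"dr": [0,0,0]}
    - {"gripper": 1,"translation": [0,0,0],"dr": [0,0,0]}
    - {"gripper": 1,"translation": [0,0,0],"dr": [0,0,0]}

```text
clock: 7.4
eef_pos: [558.6, -253.1, 138.0]
tcp_rot: [2.721, -0.0, 1.63]
contact_force: [0.5, -0.7, -1.6]
opening: 0.597
```

```bash
python3 -c "
from st import *
state()"
```

```text
t 7.4 tcp [ 558.6 -253.1  138. ] deckframe [87.3 -0.  35.6] rot err world [-0.0004  0.0004 -0.0021] F deck [-0.27 -0.69 -1.68] open 0.597
[[0.912, -0.057, -0.407], [0.052, 0.998, -0.023], [0.408, 0.0, 0.913]]
```

Request:
jog_arm:
  deltas:
    - {"gripper": 1,"translation": [0.002,0,-0.0046],"dr": [0,0,0]}
    - {"gripper": 1,"translation": [0.002,0,-0.0046],"dr": [0,0,0]}
    - {"gripper": 1,"translation": [0.002,0,-0.0046],"dr": [0,0,0]}
    - {"gripper": 1,"translation": [0.002,0,-0.0046],"dr": [0,0,0]}
    - {"gripper": 1,"translation": [0.002,0,-0.0046],"dr": [0,0,0]}
    - {"gripper": 1,"translation": [0.002,0,-0.0046],"dr": [0,0,0]}
    - {"gripper": 1,"translation": [0,0,0],"dr": [0,0,0]}
    - {"gripper": 1,"translation": [0,0,0],"dr": [0,0,0]}

```text
clock: 8.07
eef_pos: [559.7, -253.0, 135.2]
tcp_rot: [2.721, -0.0, 1.63]
contact_force: [-0.5, -0.5, -2.0]
opening: 0.602
```

```bash
python3 -c "
from st import *
state()"
```

```text
t 8.0667 tcp [ 559.7 -253.   135.2] deckframe [87.1 -0.  32.5] rot err world [-0.0004  0.0003 -0.0021] F deck [-1.28 -0.48 -1.64] open 0.602
[[0.912, -0.057, -0.407], [0.052, 0.998, -0.023], [0.408, 0.0, 0.913]]
```

Request:
jog_arm:
  deltas:
    - {"gripper": 1,"translation": [0.002,0,-0.0046],"dr": [0,0,0]}
    - {"gripper": 1,"translation": [0.002,0,-0.0046],"dr": [0,0,0]}
    - {"gripper": 1,"translation": [0,0,0],"dr": [0,0,0]}
    - {"gripper": 1,"translation": [0,0,0],"dr": [0,0,0]}

```text
clock: 8.4
eef_pos: [559.8, -253.0, 135.1]
tcp_rot: [2.721, -0.0, 1.63]
contact_force: [-9.0, 1.7, 11.0]
opening: 0.601
```

```bash
python3 -c "
from st import *
state()"
```

```text
t 8.4 tcp [ 559.8 -253.   135.1] deckframe [87.2 -0.  32.4] rot err world [-0.0004  0.0008 -0.0022] F deck [-3.65  2.17 13.73] open 0.601
[[0.912, -0.057, -0.407], [0.052, 0.998, -0.023], [0.408, 0.0, 0.913]]
```

Deck contact is found at z≈32.4 (13.7 N after a 1 mm step, so it is stiff). Back off 2 mm, then slide downhill.

Request:
jog_arm:
  deltas:
    - {"gripper": 1,"translation": [-0.008,0,0.018],"dr": [0,0,0]}
    - {"gripper": 1,"translation": [-0.018,-0.001,-0.008],"dr": [0,0,0]}
    - {"gripper": 1,"translation": [-0.018,-0.001,-0.008],"dr": [0,0,0]}
    - {"gripper": 1,"translation": [-0.018,-0.001,-0.008],"dr": [0,0,0]}
    - {"gripper": 1,"translation": [-0.018,-0.001,-0.008],"dr": [0,0,0]}
    - {"gripper": 1,"translation": [-0.018,-0.001,-0.008],"dr": [0,0,0]}
    - {"gripper": 1,"translation": [-0.009,0,-0.004],"dr": [0,0,0]}
    - {"gripper": 1,"translation": [0,0,0],"dr": [0,0,0]}
    - {"gripper": 1,"translation": [0,0,0],"dr": [0,0,0]}

```text
clock: 9.15
eef_pos: [549.4, -253.6, 131.6]
tcp_rot: [2.721, -0.0, 1.63]
contact_force: [0.1, -0.2, -2.2]
opening: 0.598
```

Run:
```python
from st import *
state()
a=shot('wrist','w4');cv2.imwrite('pics/w4b.png',cv2.resize(a[80:280,200:440],(720,600),interpolation=2))
```

```text
t 9.15 tcp [ 549.4 -253.6  131.6] deckframe [76.2  0.1 33.5] rot err world [-0.0005  0.0003 -0.0019] F deck [-0.86 -0.17 -2.02] open 0.598
[[0.912, -0.057, -0.407], [0.052, 0.998, -0.023], [0.408, 0.0, 0.913]]
```

View pics/w4b.png

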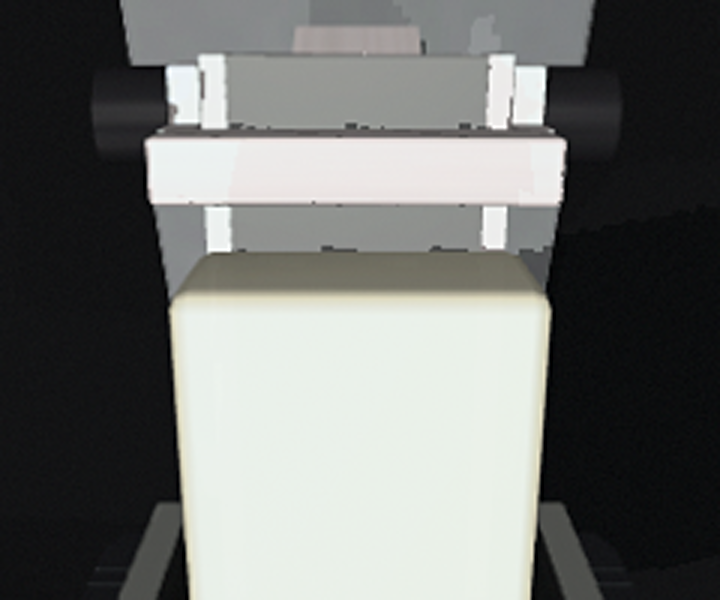

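The wrist view shows the flask's base end (row 255–300, centred at 361) a few mm uphill of the bar (bottom edge row 203, centre 357), square and centred. Advance lightly.

Request:
jog_arm:
  deltas:
    - {"gripper": 1,"translation": [-0.009,0,-0.004],"dr": [0,0,0]}
    - {"gripper": 1,"translation": [-0.009,-0.001,-0.004],"dr": [0,0,0]}
    - {"gripper": 1,"translation": [-0.009,0,-0.004],"dr": [0,0,0]}
    - {"gripper": 1,"translation": [-0.009,-0.001,-0.004],"dr": [0,0,0]}
    - {"gripper": 1,"translation": [-0.009,0,-0.004],"dr": [0,0,0]}
    - {"gripper": 1,"translation": [0,0,0],"dr": [0,0,0]}
    - {"gripper": 1,"translation": [0,0,0],"dr": [0,0,0]}
    - {"gripper": 1,"translation": [0,0,0],"dr": [0,0,0]}

```text
clock: 9.87
eef_pos: [544.9, -253.8, 129.8]
tcp_rot: [2.721, -0.0, 1.63]
contact_force: [0.2, 0.3, -1.6]
opening: 0.6
```

```bash
python3 -c "
from st import *
state()"
```

```text
t 9.8667 tcp [ 544.9 -253.8  129.8] deckframe [71.4  0.1 33.6] rot err world [-0.0003  0.0005 -0.0021] F deck [-0.44  0.3  -1.52] open 0.6
[[0.912, -0.057, -0.407], [0.052, 0.998, -0.023], [0.408, 0.0, 0.913]]
```

Request:
jog_arm:
  deltas:
    - {"gripper": 1,"translation": [-0.009,0,-0.004],"dr": [0,0,0]}
    - {"gripper": 1,"translation": [0,0,0],"dr": [0,0,0]}
    - {"gripper": 1,"translation": [0,0,0],"dr": [0,0,0]}
    - {"gripper": 1,"translation": [0,0,0],"dr": [0,0,0]}

```text
clock: 10.2
eef_pos: [544.0, -253.7, 129.3]
tcp_rot: [2.721, -0.0, 1.63]
contact_force: [0.3, -0.2, -1.5]
opening: 0.598
```

```bash
python3 -c "
from st import *
state()"
```

```text
t 10.2 tcp [ 544.  -253.7  129.3] deckframe [70.4  0.2 33.5] rot err world [-0.0004  0.0004 -0.0021] F deck [-0.34 -0.27 -1.46] open 0.598
[[0.912, -0.057, -0.407], [0.052, 0.998, -0.023], [0.408, 0.0, 0.913]]
```

Request:
jog_arm:
  deltas:
    - {"gripper": 1,"translation": [-0.009,0,-0.004],"dr": [0,0,0]}
    - {"gripper": 1,"translation": [0,0,0],"dr": [0,0,0]}
    - {"gripper": 1,"translation": [0,0,0],"dr": [0,0,0]}
    - {"gripper": 1,"translation": [0,0,0],"dr": [0,0,0]}

```text
clock: 10.53
eef_pos: [543.1, -253.7, 128.9]
tcp_rot: [2.721, -0.0, 1.63]
contact_force: [1.3, -0.4, -1.5]
opening: 0.597
```

```bash
python3 -c "
from st import *
state()"
```

```text
t 10.5333 tcp [ 543.1 -253.7  128.9] deckframe [69.4  0.2 33.5] rot err world [-0.0005  0.0004 -0.002 ] F deck [ 0.52 -0.43 -1.87] open 0.597
[[0.912, -0.057, -0.407], [0.052, 0.998, -0.023], [0.408, 0.0, 0.913]]
```

Request:
jog_arm:
  deltas:
    - {"gripper": 1,"translation": [-0.009,0,-0.004],"dr": [0,0,0]}
    - {"gripper": 1,"translation": [0,0,0],"dr": [0,0,0]}
    - {"gripper": 1,"translation": [0,0,0],"dr": [0,0,0]}
    - {"gripper": 1,"translation": [0,0,0],"dr": [0,0,0]}

```text
clock: 10.87
eef_pos: [542.2, -253.7, 128.5]
tcp_rot: [2.721, -0.0, 1.63]
contact_force: [-0.1, 1.1, -2.1]
opening: 0.599
```

```bash
python3 -c "
from st import *
state()"
```

```text
t 10.8667 tcp [ 542.2 -253.7  128.5] deckframe [68.4  0.3 33.5] rot err world [-0.0004  0.0004 -0.002 ] F deck [-0.87  1.11 -1.91] open 0.599
[[0.912, -0.057, -0.407], [0.052, 0.998, -0.023], [0.408, 0.0, 0.913]]
```

```bash
cat >> st.py <<'E'
def mean(n=8):
    Dk=Ro.from_euler('z',.057)*Ro.from_euler('y',-A); F=[]
    for i in range(n): r.grab_frame('side'); F.append(r.sense()['contact_force'])
    state(); print('mean F deck',Dk.inv().apply(np.mean(F,0)).round(2))
E
python3 -c "
from st import *
mean()"
```

```text
t 11.2667 tcp [ 542.2 -253.7  128.5] deckframe [68.4  0.3 33.5] rot err world [-0.0004  0.0004 -0.002 ] F deck [-1.29  0.67 -1.21] open 0.601
[[0.912, -0.057, -0.407], [0.052, 0.998, -0.023], [0.408, 0.0, 0.913]]
mean F deck [-0.59  0.26 -1.72]
```

Request:
jog_arm:
  deltas:
    - {"gripper": 1,"translation": [-0.009,0,-0.004],"dr": [0,0,0]}
    - {"gripper": 1,"translation": [0,0,0],"dr": [0,0,0]}
    - {"gripper": 1,"translation": [0,0,0],"dr": [0,0,0]}

```text
clock: 11.52
eef_pos: [541.3, -253.8, 128.2]
tcp_rot: [2.721, -0.0, 1.63]
contact_force: [0.0, -0.4, -1.4]
opening: 0.599
```

```bash
python3 -c "
from st import *
mean()"
```

```text
t 11.9167 tcp [ 541.3 -253.8  128.1] deckframe [67.5  0.3 33.5] rot err world [-0.0003  0.0004 -0.002 ] F deck [ 0.47 -0.78 -1.33] open 0.6
[[0.912, -0.057, -0.407], [0.052, 0.998, -0.023], [0.408, 0.0, 0.913]]
mean F deck [-0.2  -0.13 -1.14]
```

Request:
jog_arm:
  deltas:
    - {"gripper": 1,"translation": [-0.009,0,-0.004],"dr": [0,0,0]}
    - {"gripper": 1,"translation": [0,0,0],"dr": [0,0,0]}
    - {"gripper": 1,"translation": [0,0,0],"dr": [0,0,0]}

```text
clock: 12.17
eef_pos: [540.5, -253.8, 127.8]
tcp_rot: [2.721, -0.0, 1.63]
contact_force: [1.2, 0.2, -1.4]
opening: 0.597
```

Run:
```python
from st import *
mean()
a=shot('wrist','w5');cv2.imwrite('pics/w5b.png',cv2.resize(a[80:280,200:440],(720,600),interpolation=2))
```

```text
t 12.5667 tcp [ 540.5 -253.8  127.7] deckframe [66.5  0.3 33.5] rot err world [-0.0003  0.0005 -0.002 ] F deck [ 0.96 -0.03 -0.96] open 0.599
[[0.912, -0.057, -0.407], [0.052, 0.998, -0.023], [0.408, 0.0, 0.913]]
mean F deck [ 0.72 -0.58 -1.28]
```

The mean force rises steadily (−0.59, −0.2, +0.72 N), so the bar is touched and compressed by about 1.4 mm. Now lower onto the deck.

Request:
jog_arm:
  deltas:
    - {"gripper": 1,"translation": [0.001,0,-0.005],"dr": [0,0,0]}
    - {"gripper": 1,"translation": [0.002,0,-0.005],"dr": [0,0,0]}
    - {"gripper": 1,"translation": [0,0,0],"dr": [0,0,0]}
    - {"gripper": 1,"translation": [0,0,0],"dr": [0,0,0]}

```text
clock: 12.95
eef_pos: [540.7, -253.7, 126.7]
tcp_rot: [2.721, -0.0, 1.63]
contact_force: [1.7, -0.2, 0.3]
opening: 0.599
```

```bash
python3 -c "
from st import *
mean(6)"
```

```text
t 13.25 tcp [ 540.7 -253.7  126.7] deckframe [66.3  0.4 32.5] rot err world [-0.0005  0.0003 -0.0021] F deck [-0.21  0.31 -1.09] open 0.599
[[0.912, -0.057, -0.407], [0.052, 0.998, -0.023], [0.408, 0.0, 0.913]]
mean F deck [ 0.91  0.24 -1.19]
```

Request:
jog_arm:
  deltas:
    - {"gripper": 1,"translation": [0.001,0,-0.003],"dr": [0,0,0]}
    - {"gripper": 1,"translation": [0,0,0],"dr": [0,0,0]}
    - {"gripper": 1,"translation": [0,0,0],"dr": [0,0,0]}

```text
clock: 13.5
eef_pos: [540.7, -253.7, 126.6]
tcp_rot: [2.721, -0.0, 1.63]
contact_force: [-1.5, 0.5, 4.6]
opening: 0.6
```

```bash
python3 -c "
from st import *
mean(6)"
```

```text
t 13.8 tcp [ 540.7 -253.7  126.6] deckframe [66.3  0.4 32.4] rot err world [-0.0004  0.0005 -0.0021] F deck [-0.12  1.46  6.65] open 0.6
[[0.912, -0.057, -0.407], [0.052, 0.998, -0.023], [0.408, 0.0, 0.913]]
mean F deck [-0.64  1.14  6.07]
```

Request:
jog_arm:
  deltas:
    - {"gripper": -0.22,"translation": [0,0,0],"dr": [0,0,0]}
    - {"gripper": -0.26,"translation": [0,0,0],"dr": [0,0,0]}
    - {"gripper": -0.32,"translation": [0,0,0],"dr": [0,0,0]}
    - {"gripper": -0.4,"translation": [0,0,0],"dr": [0,0,0]}
    - {"gripper": -0.55,"translation": [0,0,0],"dr": [0,0,0]}
    - {"gripper": -0.7,"translation": [0,0,0],"dr": [0,0,0]}
    - {"gripper": -0.85,"translation": [0,0,0],"dr": [0,0,0]}
    - {"gripper": -1,"translation": [0,0,0],"dr": [0,0,0]}
    - {"gripper": -1,"translation": [0,0,0],"dr": [0,0,0]}
    - {"gripper": -1,"translation": [0,0,0],"dr": [0,0,0]}

```text
clock: 14.63
eef_pos: [540.8, -253.7, 126.4]
tcp_rot: [2.721, -0.0, 1.63]
contact_force: [-0.2, -0.3, 0.5]
opening: 0.999
```

Run:
```python
from st import *
mean(4)
a=shot('wrist','w6');b=shot('side','s6')
cv2.imwrite('pics/m6.png',np.hstack([cv2.resize(a[80:280,200:440],(480,400),interpolation=2),cv2.resize(b[200:280,325:389],(320,400),interpolation=2)]))
```

```text
t 14.8333 tcp [ 540.8 -253.7  126.4] deckframe [66.3  0.4 32.2] rot err world [-0.0004  0.0004 -0.002 ] F deck [0.17 0.12 0.53] open 1.003
[[0.912, -0.057, -0.407], [0.052, 0.998, -0.023], [0.408, 0.0, 0.913]]
mean F deck [-0.03  0.12  0.47]
```

View pics/m6.png

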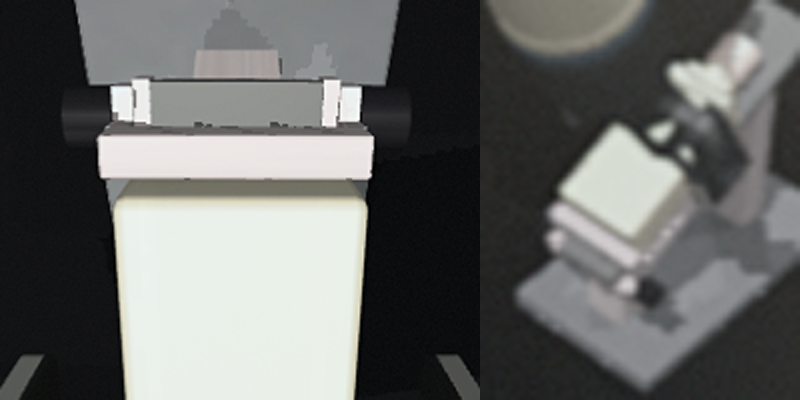

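The flask's base end (row 180, centre 241) sits squarely behind the bar (98–373, centre 236), and both fingers are clear. Retreat straight back along the deck's normal.

Request:
jog_arm:
  deltas:
    - {"gripper": -1,"translation": [-0.008,0,0.018],"dr": [0,0,0]}
    - {"gripper": -1,"translation": [-0.02,-0.001,0.046],"dr": [0,0,0]}
    - {"gripper": -1,"translation": [-0.041,-0.002,0.091],"dr": [0,0,0]}
    - {"gripper": -1,"translation": [-0.061,-0.003,0.137],"dr": [0,0,0]}
    - {"gripper": -1,"translation": [-0.061,-0.003,0.137],"dr": [0,0,0]}
    - {"gripper": -1,"translation": [-0.061,-0.003,0.137],"dr": [0,0,0]}
    - {"gripper": -1,"translation": [-0.061,-0.003,0.137],"dr": [0,0,0]}
    - {"gripper": -1,"translation": [-0.061,-0.003,0.137],"dr": [0,0,0]}
    - {"gripper": -1,"translation": [-0.061,-0.003,0.137],"dr": [0,0,0]}
    - {"gripper": -1,"translation": [-0.04,0,0.09],"dr": [0,0,0]}
    - {"gripper": -1,"translation": [0,0,0],"dr": [0,0,0]}
    - {"gripper": -1,"translation": [0,0,0],"dr": [0,0,0]}

```text
clock: 15.93
eef_pos: [493.3, -256.1, 233.8]
tcp_rot: [2.72, 0.001, 1.629]
contact_force: [0.4, -1.1, -0.7]
opening: 1.001
```

Run:
```python
from st import *
state()
a=shot('wrist','w7');b=shot('side','s7')
cv2.imwrite('pics/m7.png',np.hstack([cv2.resize(a[40:340,160:480],(480,450),interpolation=2),cv2.resize(b[195:285,325:389],(320,450),interpolation=2)]))
```

```text
t 15.9333 tcp [ 493.3 -256.1  233.8] deckframe [ 66.6   0.7 149.7] rot err world [ 0.0006  0.0015 -0.0017] F deck [ 0.03 -1.14 -0.83] open 1.001
[[0.912, -0.057, -0.407], [0.052, 0.998, -0.023], [0.408, 0.0, 0.913]]
```

View pics/m7.png

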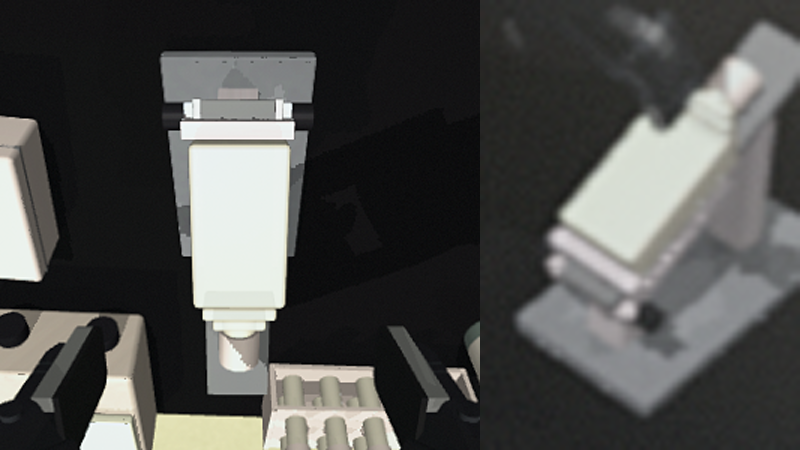

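The flask lies flat, straight and centred at u≈238, the same as the bar and the deck's top end. Its base is at the bar, its cap is uphill, and the gripper is clear.

```bash
python3 -c "
from rig import r
print(r.sign_off())"
```

```text
the job is handed in; nothing more can be done
None
```

The translucent flask is on the grey rest, cap uphill, lying along the deck with its base end against the foot bar. I handed the job in at about 16 s, and the sign-off gives no verdict.

- **Finding the bar:** sight put its uphill face about 18 mm up the deck. A feel with averaged forces confirmed it, and I pushed it by roughly 1.5 mm.
- **Setting down:** the highest force on the deck I read was about 14 N, from an earlier 1 mm probing step. At the final set-down the net reading was about 6 N. I then opened the fingers gradually and backed off along the deck's normal.
- **Last checks:** the final wrist picture shows flask, bar and deck all centred at the same pixel column, straight, with the base at the bar. The gripper is open and about 117 mm clear of where it released the flask. I did not measure the bar's contact force after release, only saw it in the pictures.
- **Disagreements:**
  - The deck was felt about 1 mm off the vision estimate.
  - One force reading early in the feel looked like contact but was noise, which is why I averaged after that.
  - I moved nothing near the bystanders but did not measure them again at the end.

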